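# Release the pawl and bring down the cap-mat press

### The arm

A 6-joint arm with a two-finger parallel gripper is mounted at the origin on the work surface. World frame = base frame: x ahead of the robot, y to its left, z up, the work surface at z = 0. Lengths are in mm, angles in rad, forces in N, time in s.
With the tool pointing down it reaches from about 350 to 875 mm from the base axis. Payload 4.2 kg.
Tool frame: the origin (TCP) lies on the centre line of the jaws, within the pads' length; the fingertips stand 22 mm ahead of it and the grasp point (between the pads) lies 3 mm ahead of it; z points along the fingers, y is the direction in which the jaws open and shut (so a half turn about z gives the same grasp; the last joint's range is limited). The gripper opens to 87 mm and grips with 3 to 60 N. Pads are 19 mm wide; open, the fingers measure 117 mm over their backs; the gripper's body (75 mm by 190 mm) begins 51 mm behind the grasp point.
Start: joints at [1.467, 0.385, 0.008, 0, -1.194, -0.259], TCP at [221.775, 584.307, 216.85] pointing down, gripper open.
Joint ranges: [-3.14, 3.14], [-1.21, 2.06], [-1.07, 1.41], [-3.16, 2.05], [-2.99, -0.16], [-3.1, 3.1]. Speed limits (rad/s): [2.79, 2.79, 3.14, 3.14, 3.14, 3.14].

### API

Orientations are given as a rotation vector (axis times angle).
In Python, from workcell import status, cams, ticket, silhouettes gives the robot as it stands.
- The arm moves only by the tool carry_out, never from a script. Its argument "commands" is text: rows parted by semicolons, each of 6 numbers parted by spaces: the shift along the tool's x, y, z in m, then the turn, a rotation vector about the tool's x, y, z in rad. A call has 1 to 12 rows; each row is the pose to reach, as a shift and turn from the pose commanded when the call began, along the tool's axes at that moment; what a row does not reach only later rows make up. A row lasts 1/10 s, in which the tool goes at most 50 mm and 8.59 degrees, less where a joint would pass 70% of its speed; a pose out of reach is approached as far as the arm can. A call with a gripper value outside its range is refused whole. "fingers" is the closure, from 0 (fully open) to 1 (shut), set as the call begins (left out, the last holds). The fingers move at their own pace and stop on an object; "grip_force" is the grip in N (left out, the last holds). Time passes only in rows, so rows that repeat a pose let the fingers close. It gives the time, the measured TCP pose, the force and the opening at its end, in the units of the state.
- status.sense(): the state, without advancing time (a new reading comes with each control period).
- cams.read_camera(name): name is "scene" or "top" or "wrist"; returns the picture (480x640x3 uint8, red, green, blue); there is no depth.
- cams.camera_model(name): a dict with "K" (3x3 intrinsics, pixels), "D" ([k1, k2, p1, p2, k3] as OpenCV has them; the pictures are not rectified), "rvec" (rotation vector, rad) and "tvec" (3), from world to camera coordinates, as OpenCV has them. Camera axes: x right, y down, z forward; pixel columns grow to the right and rows downward; lengths in mm; the calibration is good to about 2 mm. A picture is of the moment at which its call begins: read the wrist's pose just before it. camera_model takes no time and is no camera call; for the wrist camera it gives the pose at the moment of the call.
- ticket.job_done(): hands the job in, once; it reports no verdict.
Trained networks look in the newest picture that a camera, given by its name, has taken for a name from the list of things; names that differ only in an ending like _2 or _b are one class to them, and where a whole thing is asked for, a point or a joint stands for the part that bears it (a point fixed in the world has none). Each returns a list of dicts, best first, with "conf" (0 to 1); they miss things now and then, are a little off and sometimes report something else, mostly with a low value. They report only what shows in the picture. A call takes as long as a camera call. They do not tell look-alikes from the thing itself.
- silhouettes(camera, name): "region" (480x640 bool, what is visible of it) and "extent" ([left, top, width, height] in pixels, round what is visible of it).
The state is a dict: "time": time; "joints": joint angles; "joint_vel": joint speeds; "joint_efforts": joint torques, N m; "tool_pos": TCP position; "tcp_rot": TCP orientation; "wrist_force": force on the tool from outside, world axes, zero at the start; "wrist_torque": the same for the moment, N m; "grip_width": finger opening in mm.
Only numpy, scipy, OpenCV 4.12 (cv2) and the standard library are available. Lean on these libraries where they do the work, as an engineer would, in place of code of your own. Each camera call takes 0.05 s, during which the arm holds its last target. There are 200 camera calls.

### The job

Close the bench press onto the capped well plate in its nest. With the fingertips, press the red pawl pad all the way down so that the pawl swings clear of the brass teeth (it stays there by itself), then push the raised press arm down by its black grip past the teeth until the press plate lies flat on the well plate. Only press and push: do not raise the arm, force it down with the pawl still in the teeth, or lift or disturb the well plate or anything else on the bench, and finish with the hand clear.

Things in the scene. Friction and masses are not known exactly. Their poses are not given: they have to be found in the camera images.
- press: fixed bench press, blue base 400 x 170 x 18 mm. Origin on the bench under the hinge, z up; hinge axis parallel to y, 100 mm up. x points from the hinge to the red pawl pad; the arm reaches to -x. Arm at y = 0, toothed disc and pawl at y = -45 mm. Two grey cheeks at the hinge (x within 25 mm, y = +-28 mm) rise to 122 mm; only the arm stands higher
- press_arm (a joint): press arm: rad, 0 = down, level, press plate flat on the well plate (a firm stop); grows as the grip rises. Starts at 0.82 to 0.96; top stop 1.05. Stiff hinge: stays where it is left; 2 to 5 N down on the grip moves it. With the pawl in, the teeth stop it at about 0.80; with the pawl clear it goes all the way down
- press_grip (a point): centre of the arm's black round grip bar: 26 mm diameter, 110 mm long, parallel to the hinge axis and 250 mm from it; 100 mm above the bench when the arm is down, about 280 to 305 mm at the start. It moves on a circle about the hinge and can be pushed from above all the way. Its axes turn with the arm
- pawl (a joint): red pawl on its pivot (60 mm beyond the hinge axis, 42 mm up): rad, 0 = hooked into the teeth, 0.30 = pad fully down at a firm stop; clear of the teeth from about 0.2. Stiff pivot without a spring: about 3 N on the pad moves it and it stays where it is left
- pawl_pad (a point): centre of the top face of the red pawl pad, 40 x 44 mm, 8 mm thick, level and 76 mm above the bench at the start, 150 mm from the hinge axis along the press's x; pressed fully down it is 28 mm lower, 6 mm farther from the hinge and tipped 0.30 rad
- plate: white well plate with blue cap mat, 85.5 x 128 mm, 18 mm tall, loose in a shallow nest (rim 5 mm high) under the press plate; origin under its centre, at x = -125 mm, z = 40 mm of the press
- tip_box: yellow pipette-tip box with clear lid, 80 x 118 x 57 mm, origin under its centre; bystander beside the press
- jar: white jar with orange cap, 60 mm diameter, 80 mm tall, origin under its centre; bystander near the pawl pad
- marker: white marker pen with blue cap lying flat, 140 mm long, 19 mm high, origin on the bench at its middle; bystander
- reagent: white bottle with blue cap, 68 mm diameter, 130 mm tall, origin under its centre; bystander
- beaker: small open glass beaker, 66 mm diameter, 70 mm tall, origin under its centre; bystander
- tube_rack: green tube rack with capped tubes, 100 x 160 mm, 81 mm tall, origin under its centre; bystander
- nest (a point): centre of the nest's floor, where the underside of the well plate rests
Not all that is in view belongs to the job. What is meant by the plate is not green or turquoise, and is the larger of those in its own colour.

How it is judged:
By the outcome, as a careful person would: the job done as asked, in the order asked, and still so for the second after the job is handed in, with the robot touching nothing.
It also fails if it takes over 53 s, if anything falls off the work surface, if the arm or the gripper's body presses on something with over 40 N, if the wrist force passes 120 N, or if a joint passes its speed limit or range.

## Working session

There is one attempt and no reset: what is moved stays moved. The work goes in short steps, Python scripts to look and compute and a tool call to move; the robot and the scene stay as the last step left them, time stands still between calls to the robot, and variables do not carry over. Pictures are saved under pics/ and viewed, about 8 in all and at most 12, crops included, and the job is handed in when it is done.

Besides the shell and the picture viewer there is one more tool, called after "Request:" as name(argument=value, ...) on one line, values as JSON. carry_out: Moves the arm, as the interface text tells. Its arguments: {"type":"object","properties":{"commands":{"type":"string"},"fingers":{"type":"number"},"grip_force":{"type":"number"}},"required":["commands"]}

```bash
ls; mkdir -p pics
python3 - <<'E'
from workcell import status, cams
import cv2
s=status.sense(); print({k:s[k] for k in('time','tool_pos','tcp_rot','wrist_force','grip_width')})
for n in('scene','top'):
    cv2.imwrite(f'pics/{n}0.png',cams.read_camera(n)[:,:,::-1])
    m=cams.camera_model(n);print(n,m)
E
```

```text
pics
{'time': 0.0, 'tool_pos': array([221.56941788, 583.75931893, 215.74885972]), 'tcp_rot': array([ 3.08786343e+00, -5.66717773e-01, -4.94801860e-04]), 'wrist_force': array([ 0.51998504,  1.26540149, -0.43877922]), 'grip_width': 86.59683969629249}
scene {'K': array([[622.81663061,   0.        , 313.57119806],
       [  0.        , 622.81663061, 231.84254594],
       [  0.        ,   0.        ,   1.        ]]), 'D': array([-0.18741545,  0.        ,  0.        ,  0.        ,  0.        ]), 'rvec': array([ 1.0736389 ,  2.56465782, -0.82342084]), 'tvec': array([ 370.74420777, -278.07116622, 2259.83194592])}
top {'K': array([[486.24924449,   0.        , 315.99866664],
       [  0.        , 486.24924449, 234.11121729],
       [  0.        ,   0.        ,   1.        ]]), 'D': array([-0.09188462,  0.        ,  0.        ,  0.        ,  0.        ]), 'rvec': array([ 2.15735929, -2.11028321,  0.17970517]), 'tvec': array([  13.10023438,  580.32998089, 1221.41108187])}
```

View pics/scene0.png

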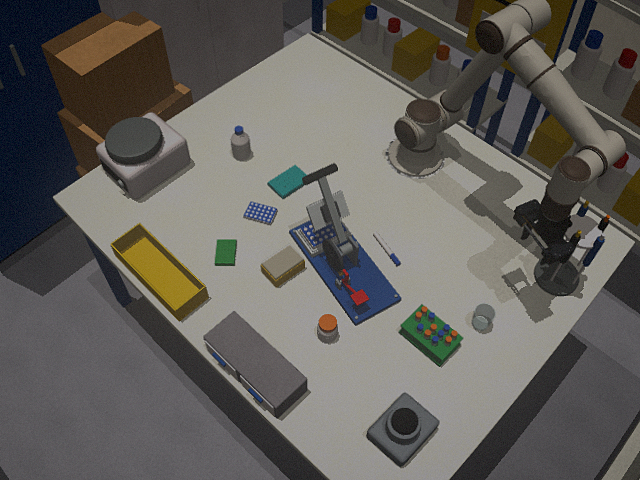

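View pics/top0.png

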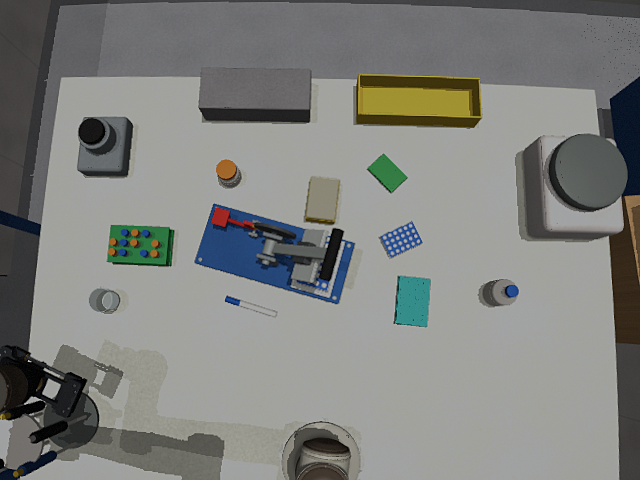

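Top view: press base corners are about (214,205), (354,243), (340,301) and (195,264), with the red pad at (221,217), black grip bar at (332,255) and plate under the arm at about (315,270). Plate candidates are the white/blue one in the nest and a smaller white/blue one at (401,239). The turquoise (412,300) and green (387,173) ones are excluded by colour. The one in the nest is the larger of its colour, and the job doesn't need me to grasp it.

```bash
cat > h.py <<'E'
import numpy as np, cv2
from workcell import status, cams
def ray(n,uv,m=None):
    m=m or cams.camera_model(n); R=cv2.Rodrigues(m['rvec'])[0]
    p=cv2.undistortPoints(np.array(uv,float).reshape(-1,1,2),m['K'],m['D'])[:,0]
    return -R.T@m['tvec'], np.c_[p,np.ones(len(p))]@R
def onz(n,uv,z,m=None):
    c,d=ray(n,uv,m); return c+d*((z-c[2])/d[:,2])[:,None]
def proj(n,P,m=None):
    m=m or cams.camera_model(n); return cv2.projectPoints(np.array(P,float).reshape(-1,1,3),m['rvec'],m['tvec'],m['K'],m['D'])[0][:,0]
def big(mask):
    n,l,s,c=cv2.connectedComponentsWithStats(mask.astype(np.uint8)); return l==1+np.argmax(s[1:,4])
E
python3 - <<'E'
from h import *
im=cv2.imread('pics/top0.png'); hsv=cv2.cvtColor(im,cv2.COLOR_BGR2HSV); H,S,V=cv2.split(hsv)
roi=np.zeros(H.shape,bool); roi[195:310,185:360]=1
b=big((abs(H.astype(int)-110)<12)&(S>120)&roi)
v,u=np.nonzero(b); w=onz('top',np.c_[u,v],18)[:,:2].astype(np.float32)
r=cv2.minAreaRect(w);print('rect',r,cv2.boxPoints(r))
red=big(((H<8)|(H>172))&(S>150)&(V>80)&roi)
v,u=np.nonzero(red);w=onz('top',np.c_[u,v],76); print('red px',u.min(),u.max(),v.min(),v.max())
q=u<=230; 
rr=cv2.minAreaRect(w[q][:,:2].astype(np.float32));print('pad',rr,w[q].mean(0))
blk=big((V<45)&roi&(np.arange(640)[None]>315)); v,u=np.nonzero(blk);print('grip px',u.min(),u.max(),v.min(),v.max(),u.mean(),v.mean(), onz('top',[(u.mean(),v.mean())],290))
a=cv2.resize(im[195:310,185:360],None,fx=4.4,fy=4.4,interpolation=cv2.INTER_CUBIC)
sc=cv2.imread('pics/scene0.png')[155:330,270:410]; sc=cv2.resize(sc,None,fx=3,fy=3,interpolation=cv2.INTER_CUBIC)
cv2.imwrite('pics/crops.png',cv2.resize(a,(770,506))); cv2.imwrite('pics/scrop.png',sc)
E
```

```text
rect ((532.947021484375, 136.38815307617188), (396.91204833984375, 167.61224365234375), 75.39566802978516) [[401.80945  -34.52469 ]
 [564.0062   -76.786865]
 [664.0846   307.301   ]
 [501.88782  349.56317 ]]
red px 211 253 208 226
pad ((614.0697021484375, 270.2732238769531), (48.103370666503906, 43.30245590209961), 75.28545379638672) [614.75982264 273.37880724  76.        ]
grip px 319 343 229 280 330.8817567567568 254.33614864864865 [[496.77667714  -6.60217503 290.        ]]
```

View pics/crops.png

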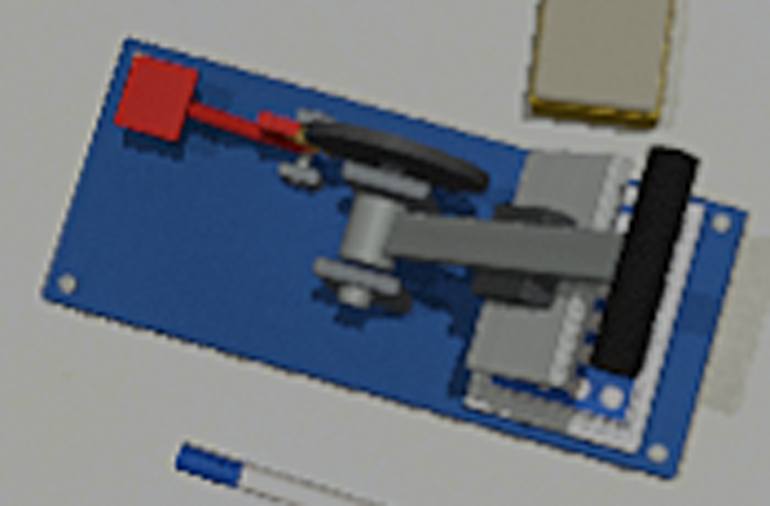

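View pics/scrop.png

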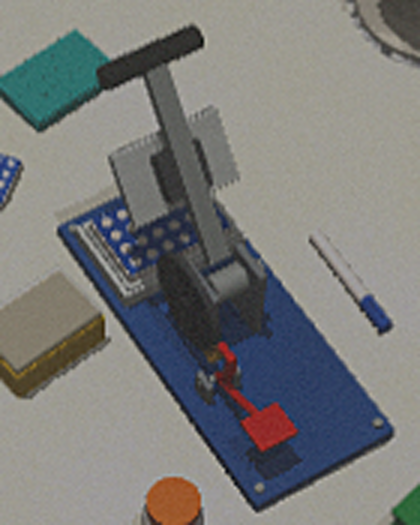

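The crops show the pad centre at about top (221,217) and scene (360,297). The grip centre is at about top (331.5,254.5) and scene (320,174). The pawl is hooked in, the arm is raised, and the plate sits in its nest. Next I'll triangulate and check against the given geometry.

```bash
cat >> h.py <<'E'
def tri(a,b):
    (c1,d1),(c2,d2)=ray('top',[a]),ray('scene',[b]); d1,d2=d1[0],d2[0]
    s=np.linalg.lstsq(np.c_[d1,-d2],c2-c1,rcond=None)[0]; p,q=c1+s[0]*d1,c2+s[1]*d2
    return (p+q)/2,np.linalg.norm(p-q)
yaw=np.deg2rad(75.4); X=np.array([np.cos(yaw),np.sin(yaw),0]); Y=np.array([-np.sin(yaw),np.cos(yaw),0])
def delta(target):
    s=status.sense(); R=cv2.Rodrigues(s['tcp_rot'])[0]; return R.T@(np.array(target)-s['tool_pos'])/1000
E
python3 - <<'E'
from h import *
for n,a,b in(('pad',(221.1,217.2),(360,297.3)),('grip',(331.6,254.5),(320,174))):
    p,e=tri(a,b); print(n,p.round(1),e.round(1))
pad=onz('top',[(221.1,217.2)],76)[0]; print('pad z76',pad, onz('scene',[(360,297.3)],76)[0])
bc=np.array([532.9,136.4,0]); print('pad rel base',(pad-bc)@X,(pad-bc)@Y)
H=pad-150*X; H=bc+X*((H-bc)@X); H[2]=0; print('hinge',H)
for z in(290,300):
    g=onz('top',[(331.6,254.5)],z)[0]-H; x,y=g@X,g@Y; print('grip',z,x,y,'theta by x',np.arccos(-x/250),'by z',np.arcsin((z-100)/250))
print('jar',((onz('top',[(227,169)],80)[0]-H)@np.c_[X,Y]))
s=status.sense();print(cv2.Rodrigues(s['tcp_rot'])[0].round(3))
t=H+155*X-45*Y; t[2]=150; print('above pad',t,delta(t))
E
```

```text
pad [614.7 274.1  68.5] 2.7
grip [495.9  -8.1 295.5] 0.3
pad z76 [614.07069844 271.50103083  76.        ] [617.40497342 277.66828366  76.        ]
pad rel base 151.1991523404036 -44.4947991157613
hinge [533.20226956 137.56043072   0.        ]
grip 290 -150.22983494507295 -1.1676557292783754 theta by x 0.9261455473695799 by z 0.8633131150155536
grip 300 -150.24437972789056 0.14346659138252604 theta by x 0.9260727586551838 by z 0.9272952180016123
jar [ 173.67106818 -170.81004368]
[[ 0.935 -0.355 -0.001]
 [-0.355 -0.935 -0.002]
 [ 0.     0.002 -1.   ]]
above pad [615.81993276 276.21223102 150.        ] [0.47772767 0.14748443 0.06623147]
```

Request:
carry_out(commands="0.015 0.005 0 0 0 0; 0.05 0.015 0 0 0 0; 0.095 0.029 0 0 0 0; 0.14 0.043 0 0 0 0; 0.185 0.057 0 0 0 0; 0.23 0.071 0 0 0 0; 0.275 0.085 0 0 0 0; 0.32 0.099 0 0 0 0; 0.365 0.113 0 0 0 0; 0.41 0.127 0 0 0 0; 0.455 0.14 0 0 0 0; 0.478 0.147 0 0 0 0", fingers=1, grip_force=20)

```text
time: 1.3
tool_pos: [618.8, 273.4, 216.2]
tcp_rot: [3.088, -0.572, -0.001]
wrist_force: [-1.3, -0.0, -0.1]
grip_width: 2.2
```

Request:
carry_out(commands="0 0 0.02 0 0 0; 0 0 0.05 0 0 0; 0 0 0.08 0 0 0; 0 0 0.095 0 0 0; 0 0 0.1 0 0 0; 0 0 0.1 0 0 0")

```text
time: 1.9
tool_pos: [616.4, 276.4, 116.2]
tcp_rot: [3.089, -0.567, -0.002]
wrist_force: [0.2, -0.0, 0.6]
grip_width: 0.5
```

Run:
```python
from h import *
s=status.sense(); print(s['time'],s['tool_pos'],s['wrist_force'],s['grip_width'],cv2.Rodrigues(s['tcp_rot'])[0].round(3).tolist())
cv2.imwrite('pics/s1.png',cv2.resize(cams.read_camera('scene')[200:330,270:430,::-1],None,fx=4,fy=4,interpolation=cv2.INTER_CUBIC))
H=np.array([533.2,137.56,0]); print('rel',(s['tool_pos']-H)@np.c_[X,Y])
```

```text
1.9 [616.38669915 276.3683207  116.2206832 ] [ 0.22796629 -0.02182421  0.57004393] 0.4992915412491694 [[0.935, -0.355, -0.001], [-0.355, -0.935, -0.001], [-0.001, 0.002, -1.0]]
rel [155.29490275 -45.51120731]
```

View pics/s1.png

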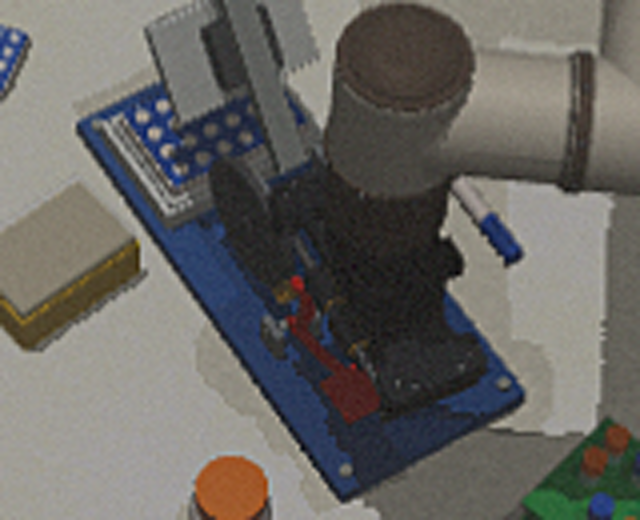

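The tool is over the pad and still clear of it: tips are at z≈94 and the pad at 76. Pressing down, slowing near the end.

Request:
carry_out(commands="0 0 0.008 0 0 0; 0 0 0.016 0 0 0; 0 0 0.02 0 0 0; 0 0 0.024 0 0 0; 0 0 0.028 0 0 0; 0 0 0.031 0 0 0; 0 0 0.034 0 0 0; 0 0 0.034 0 0 0")

```text
time: 2.75
tool_pos: [616.2, 277.1, 82.3]
tcp_rot: [3.089, -0.567, -0.001]
wrist_force: [0.2, 0.1, -1.4]
grip_width: 0.5
```

Request:
carry_out(commands="0 0 0.001 0 0 0; 0 0 0.002 0 0 0; 0 0 0.003 0 0 0; 0 0 0.003 0 0 0")

```text
time: 3.15
tool_pos: [616.5, 277.2, 79.8]
tcp_rot: [3.09, -0.567, -0.0]
wrist_force: [0.6, -0.3, -0.4]
grip_width: -0.0
```

Run:
```python
from h import *
w=cams.read_camera('wrist'); t=cams.read_camera('scene')
a=cv2.resize(w,(480,360)); b=cv2.resize(t[255:315,325:405],(480,360),interpolation=cv2.INTER_CUBIC)
cv2.imwrite('pics/w2.png',cv2.resize(np.hstack([a,b])[:,:,::-1],(800,300)))
```

```text
(no output)
```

View pics/w2.png

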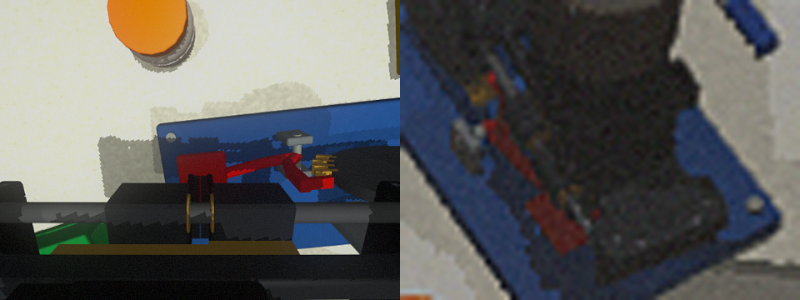

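The wrist view shows the fingertips on the red pad and the pad moving down. The jar is well clear. I'll keep pressing until the stop is felt.

Request:
carry_out(commands="0 0 0.001 0 0 0; 0 0 0.002 0 0 0; 0 0 0.003 0 0 0; 0 0 0.004 0 0 0; 0 0 0.004 0 0 0")

```text
time: 3.75
tool_pos: [616.4, 277.2, 75.6]
tcp_rot: [3.09, -0.567, -0.001]
wrist_force: [-0.2, -0.4, 1.0]
grip_width: 0.7
```

Request:
carry_out(commands="0 0 0.001 0 0 0; 0 0 0.002 0 0 0; 0 0 0.002 0 0 0")

```text
time: 4.05
tool_pos: [616.4, 277.2, 73.6]
tcp_rot: [3.09, -0.567, -0.0]
wrist_force: [0.1, 0.2, 0.5]
grip_width: 0.5
```

Request:
carry_out(commands="0 0 0.001 0 0 0; 0 0 0.002 0 0 0; 0 0 0.002 0 0 0")

```text
time: 4.35
tool_pos: [616.4, 277.2, 71.6]
tcp_rot: [3.09, -0.567, -0.0]
wrist_force: [0.1, 0.6, 0.2]
grip_width: 0.6
```

Request:
carry_out(commands="0 0 0.001 0 0 0; 0 0 0.002 0 0 0; 0 0 0.002 0 0 0")

```text
time: 4.65
tool_pos: [616.5, 277.3, 69.8]
tcp_rot: [-3.09, 0.567, -0.0]
wrist_force: [0.4, 0.4, -1.1]
grip_width: 0.8
```

Run:
```python
from h import *
w=cams.read_camera('wrist'); m=cams.camera_model('wrist'); H=np.array([533.2,137.56,0])
def q(th):
    P=[]
    for dx,dy in((-20,-22),(20,-22),(20,22),(-20,22)):
        r=np.array([90+dx,34]); c,s=np.cos(th),np.sin(th); x=60+c*r[0]+s*r[1]; z=42-s*r[0]+c*r[1]
        P.append(H+x*X+(-45+dy)*Y+np.array([0,0,z]))
    return proj('wrist',P,m).round(0)
for th,col in((0,(255,255,0)),(.15,(0,255,255)),(.3,(0,255,0))): p=q(th); print(th,p.tolist()); cv2.polylines(w,[p.astype(np.int32)],True,col,1)
cv2.imwrite('pics/w3.png',cv2.resize(w[190:440,180:580,::-1],(800,500),interpolation=cv2.INTER_CUBIC))
```

```text
0 [[372.0, 251.0], [288.0, 260.0], [299.0, 342.0], [378.0, 334.0]]
0.15 [[361.0, 245.0], [283.0, 250.0], [294.0, 325.0], [367.0, 324.0]]
0.3 [[353.0, 240.0], [284.0, 241.0], [294.0, 311.0], [360.0, 314.0]]
```

View pics/w3.png

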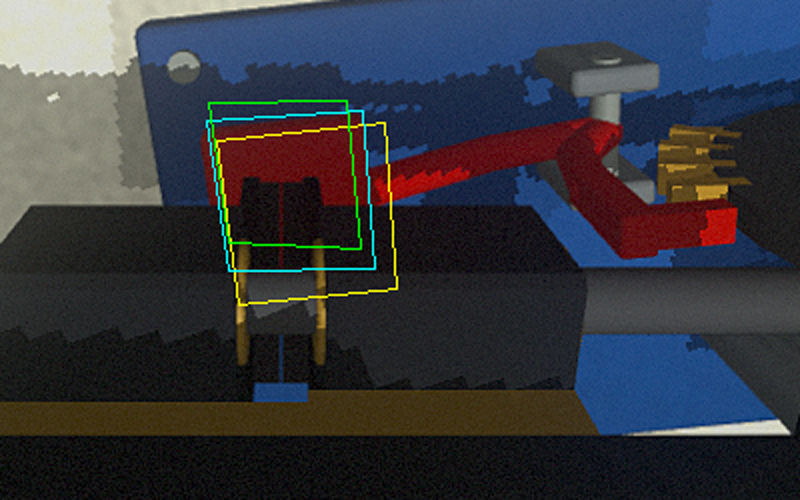

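The hook tip at (720,225) has swung off the brass teeth, with the tips centred on the pad. The stop hasn't been felt yet, so I'll press a bit more.

Request:
carry_out(commands="0 0 0.001 0 0 0; 0 0 0.002 0 0 0; 0 0 0.002 0 0 0")

```text
time: 5.0
tool_pos: [616.8, 277.8, 68.2]
tcp_rot: [-3.089, 0.566, -0.001]
wrist_force: [-0.6, 1.8, 3.1]
grip_width: 0.6
```

Request:
carry_out(commands="0 0 0.001 0 0 0; 0 0 0.0015 0 0 0; 0 0 0.0015 0 0 0")

```text
time: 5.3
tool_pos: [617.0, 277.7, 66.7]
tcp_rot: [-3.089, 0.566, -0.002]
wrist_force: [0.6, 2.0, 3.0]
grip_width: 0.3
```

Request:
carry_out(commands="0 0 0.001 0 0 0; 0 0 0.0015 0 0 0; 0 0 0.0015 0 0 0")

```text
time: 5.6
tool_pos: [617.0, 277.4, 65.0]
tcp_rot: [-3.09, 0.566, -0.001]
wrist_force: [1.3, 1.5, 2.9]
grip_width: 0.2
```

Request:
carry_out(commands="0 0 0.001 0 0 0; 0 0 0.0015 0 0 0; 0 0 0.0015 0 0 0")

```text
time: 5.9
tool_pos: [616.7, 277.2, 63.3]
tcp_rot: [3.09, -0.567, 0.0]
wrist_force: [0.6, 1.5, 3.8]
grip_width: 0.8
```

Run:
```python
from h import *
w=cams.read_camera('wrist'); s=status.sense(); print(s['tool_pos'],s['wrist_force'],s['wrist_torque'])
R=cv2.Rodrigues(s['tcp_rot'])[0]; print(proj('wrist',[s['tool_pos']+22*R[:,2]],cams.camera_model('wrist')))
cv2.imwrite('pics/w4.png',cv2.resize(w[190:440,180:580,::-1],(800,500),interpolation=cv2.INTER_CUBIC))
```

```text
[616.62086619 277.09817958  63.31949392] [1.29391585 2.07777305 2.58488252] [ 0.47958383 -0.35680574  0.02437874]
[[321.31454271 276.83832171]]
```

View pics/w4.png

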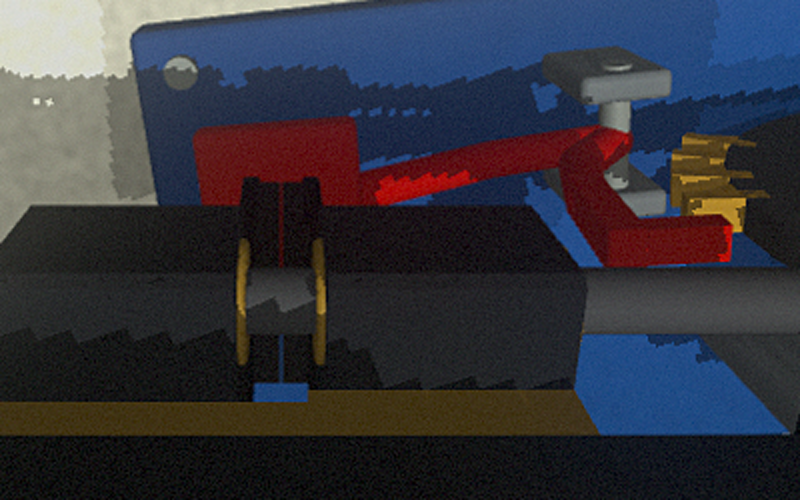

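Run:
```python
from h import *
m=cams.camera_model('wrist'); H=np.array([533.2,137.56,0])
def pt(x,z,y): return H+x*X+y*Y+np.array([0,0,z])
def q(th):
    P=[]
    for dx in(-20,20):
        r=np.array([90+dx,34]); c,s=np.cos(th),np.sin(th); P.append(pt(60+c*r[0]+s*r[1],42-s*r[0]+c*r[1],-67))
    return (proj('wrist',P,m)-[180,190])*2
for th in(0,.1,.2,.3): print(th,q(th).round().tolist())
print('base corner, z18', ((proj('wrist',[pt(x,18,-85) for x in(195,200,205)],m)-[180,190])*2).round().tolist())
print('pivot',((proj('wrist',[pt(60,42,y) for y in(-65,-45)],m)-[180,190])*2).round().tolist())
```

```text
0 [[388.0, 132.0], [212.0, 150.0]]
0.1 [[370.0, 124.0], [204.0, 136.0]]
0.2 [[357.0, 115.0], [202.0, 122.0]]
0.3 [[348.0, 107.0], [205.0, 109.0]]
base corner, z18 [[138.0, 35.0], [122.0, 37.0], [105.0, 39.0]]
pivot [[630.0, 71.0], [628.0, 141.0]]
```

The pawl is still moving at a steady 3 N or so, and I estimate it at about 0.15 rad, so the stop isn't reached. Continuing in small steps until the force climbs.

Request:
carry_out(commands="0 0 0.001 0 0 0; 0 0 0.002 0 0 0; 0 0 0.003 0 0 0; 0 0 0.003 0 0 0")

```text
time: 6.35
tool_pos: [616.5, 277.2, 60.2]
tcp_rot: [3.09, -0.567, -0.0]
wrist_force: [0.6, 2.7, 3.3]
grip_width: 0.4
```

Request:
carry_out(commands="0 0 0.001 0 0 0; 0 0 0.002 0 0 0; 0 0 0.003 0 0 0; 0 0 0.003 0 0 0")

```text
time: 6.75
tool_pos: [616.4, 277.2, 57.1]
tcp_rot: [3.09, -0.567, -0.001]
wrist_force: [0.9, 2.8, 2.8]
grip_width: 0.3
```

Run:
```python
from h import *
from workcell import silhouettes
s=status.sense(); print(s['tool_pos'],s['wrist_force'])
w=cams.read_camera('wrist'); cv2.imwrite('pics/w5raw.png',w[:,:,::-1])
cv2.imwrite('pics/w5.png',cv2.resize(w[190:440,180:580,::-1],(800,500),interpolation=cv2.INTER_CUBIC))
```

```text
[616.35099321 277.15927893  57.1105762 ] [0.94584035 2.78903805 2.80039597]
```

View pics/w5.png

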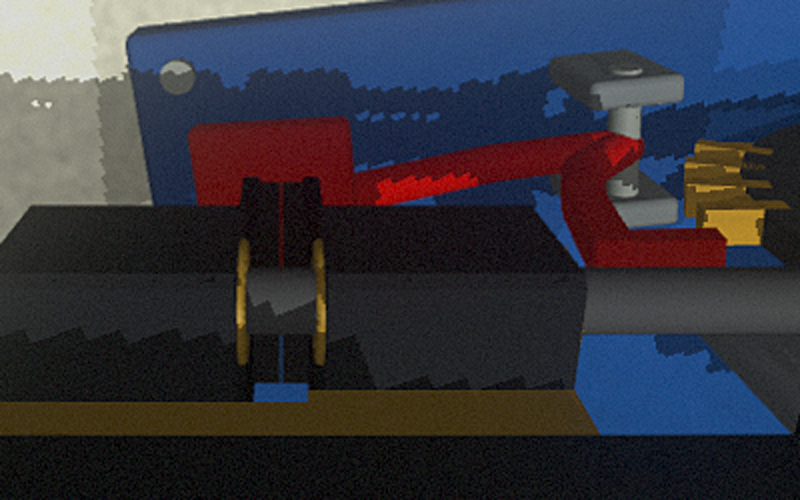

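Run:
```python
from h import *
from scipy.optimize import least_squares
m0=cams.camera_model('wrist'); H=np.array([533.2,137.56,0]); R=cv2.Rodrigues(m0['rvec'])[0]
zn=status.sense()['tool_pos'][2]
def pt(x,z,y): return H+x*X+y*Y+np.array([0,0,z])
obs={'w2':(79.8,[(360,243),(283,245)],None),
 'w4':(63.3,[(180+357/2,190+118/2),(180+195/2,190+130/2)],(180+132/2,190+30/2)),
 'w5':(57.1,[(180+350/2,190+118/2),(180+190/2,190+127/2)],(180+128/2,190+38/2))}
for k,(z,pc,bc) in obs.items():
    m=dict(m0); m['tvec']=m0['tvec']-R@np.array([0,0,z-zn])
    if bc: print(k,'base corner err',(np.array(bc)-proj('wrist',[pt(200,18,-85)],m)[0]).round(1))
    def f(p):
        P=[]
        for dx in(-20,20):
            r=np.array([90+dx,34]); c,s=np.cos(p[0]),np.sin(p[0]); P.append(pt(60+c*r[0]+s*r[1],42-s*r[0]+c*r[1],-67))
        return (proj('wrist',P,m)+p[1:]-pc).ravel()
    for th in(0,.1,.15,.2,.25,.3):
        g=least_squares(lambda o:f(np.r_[th,o]),[0,0]); print(k,th,'off',g.x.round(1),'rms',np.sqrt(2*g.cost/4).round(2))
m=m0; print('tip in cam', (R@(status.sense()['tool_pos']-[0,0,22])+m['tvec']).round(1), 'cam pos',(-R.T@m['tvec']).round(1))
# arm moved? grip in scene / top vs start
for n,box in(('scene',(155,195,290,350)),('top',(215,295,315,350))):
    a=cv2.imread(f'pics/{n}0.png').astype(int); b=cams.read_camera(n)[:,:,::-1].astype(int); v0,v1,u0,u1=box
    print(n,'diff grip',np.abs(a-b)[v0:v1,u0:u1].mean())
    for q in(a,b):
        v,u=np.nonzero(q[v0:v1,u0:u1].max(2)<45); print(u.mean()+u0,v.mean()+v0,len(u))
    cv2.imwrite(f'pics/{n}5.png',b)
```

```text
w2 0 off [-7.3 -4.9] rms 2.52
w2 0.1 off [-1.6 -0.1] rms 1.37
w2 0.15 off [0.4 2.2] rms 1.46
w2 0.2 off [1.9 4.5] rms 2.06
w2 0.25 off [2.9 6.8] rms 2.87
w2 0.3 off [3.5 9. ] rms 3.76
w4 base corner err [ 5.4 -2.9]
w4 0 off [-11.7  -8. ] rms 2.68
w4 0.1 off [-5.5 -2.2] rms 0.71
w4 0.15 off [-3.3  0.6] rms 0.55
w4 0.2 off [-1.7  3.3] rms 1.54
w4 0.25 off [-0.6  6. ] rms 2.6
w4 0.3 off [0.  8.6] rms 3.67
w5 base corner err [ 5.7 -1. ]
w5 0 off [-15.  -13.5] rms 4.33
w5 0.1 off [-8.6 -7.3] rms 2.19
w5 0.15 off [-6.4 -4.2] rms 1.11
w5 0.2 off [-4.7 -1.3] rms 0.45
w5 0.25 off [-3.6  1.6] rms 1.33
w5 0.3 off [-2.9  4.3] rms 2.43
tip in cam [  0.7  20.3 203.4] cam pos [688.6 250.4 224.4]
scene diff grip 3.154861111111111
319.3780487804878 174.26829268292684 82
320.69135802469134 173.85185185185185 81
top diff grip 7.075952380952381
330.8817567567568 254.33614864864865 592
330.8981324278438 254.31748726655348 589[ WARN:0@3.278] global loadsave.cpp:1063 imwrite_ Unsupported depth image for selected encoder is fallbacked to CV_8U.
```

The press arm hasn't moved. The image fits put the pawl at roughly 0.11, 0.14 and 0.20 rad over the last three looks. Contact started only at TCP z≈70, so the shut tips reach less far than the nominal 22 mm. I'll lift slightly, shift 8 mm outward to keep the gripper body away from the toothed disc, and press on.

Request:
carry_out(commands="0 0 -0.006 0 0 0; 0 -0.008 -0.006 0 0 0; 0 -0.008 -0.002 0 0 0; 0 -0.008 0.002 0 0 0; 0 -0.008 0.004 0 0 0; 0 -0.008 0.004 0 0 0")

```text
time: 7.5
tool_pos: [619.1, 284.8, 52.9]
tcp_rot: [3.09, -0.566, -0.001]
wrist_force: [-0.6, 1.3, 1.2]
grip_width: 0.3
```

Request:
carry_out(commands="0 0 0.001 0 0 0; 0 0 0.002 0 0 0; 0 0 0.003 0 0 0; 0 0 0.003 0 0 0")

```text
time: 7.9
tool_pos: [619.3, 284.9, 50.4]
tcp_rot: [-3.09, 0.567, -0.0]
wrist_force: [-0.6, 1.6, 2.7]
grip_width: 0.8
```

Request:
carry_out(commands="0 0 0.001 0 0 0; 0 0 0.002 0 0 0; 0 0 0.003 0 0 0; 0 0 0.003 0 0 0")

```text
time: 8.3
tool_pos: [619.6, 284.9, 47.3]
tcp_rot: [-3.09, 0.566, -0.001]
wrist_force: [-0.0, 1.9, 1.6]
grip_width: 0.1
```

```bash
cat >> h.py <<'E'
from scipy.optimize import least_squares
H=np.array([533.2,137.56,0])
def pt(x,z,y): return H+x*X+y*Y+np.array([0,0,z])
def pawl(save=None):
    w=cams.read_camera('wrist'); m=cams.camera_model('wrist')
    if save: cv2.imwrite(save,w[:,:,::-1])
    h=cv2.cvtColor(w,cv2.COLOR_RGB2HSV).astype(int); red=((h[...,0]<8)|(h[...,0]>172))&(h[...,1]>130)&(h[...,2]>50)
    red[:,380:]=0; v,u=np.nonzero(big(red)); k=v<v.min()+25; u,v=u[k],v[k]
    # left and right far corners
    L=np.argmin(u+v); Rr=np.argmax(np.where(u<362,u-v,-999)); return m,[(u[Rr],v[Rr]),(u[L],v[L])]
E
python3 - <<'E'
from h import *
m,pc=pawl('pics/w6raw.png'); print(pc, status.sense()['wrist_force'])
def f(p):
    P=[]
    for dx in(-20,20):
        r=np.array([90+dx,34]); c,s=np.cos(p[0]),np.sin(p[0]); P.append(pt(60+c*r[0]+s*r[1],42-s*r[0]+c*r[1],-67))
    return (proj('wrist',P,m)+p[1:]-pc).ravel()
for th in(0,.1,.15,.2,.25,.3):
    g=least_squares(lambda o:f(np.r_[th,o]),[0,0]); print(th,g.x.round(1),np.sqrt(g.cost/2).round(2))
w=cv2.imread('pics/w6raw.png'); cv2.imwrite('pics/w6.png',cv2.resize(w[190:440,180:580],(800,500),interpolation=cv2.INTER_CUBIC))
E
```

```text
[(np.int64(361), np.int64(251)), (np.int64(293), np.int64(253))] [0.03791003 1.70152722 2.03959708]
0 [-24.1 -21.7] 10.65
0.1 [-16.2 -14.6] 8.49
0.15 [-13.3 -11.2] 7.37
0.2 [-11.   -7.9] 6.24
0.25 [-9.4 -4.7] 5.12
0.3 [-8.3 -1.6] 4.03
```

View pics/w6.png

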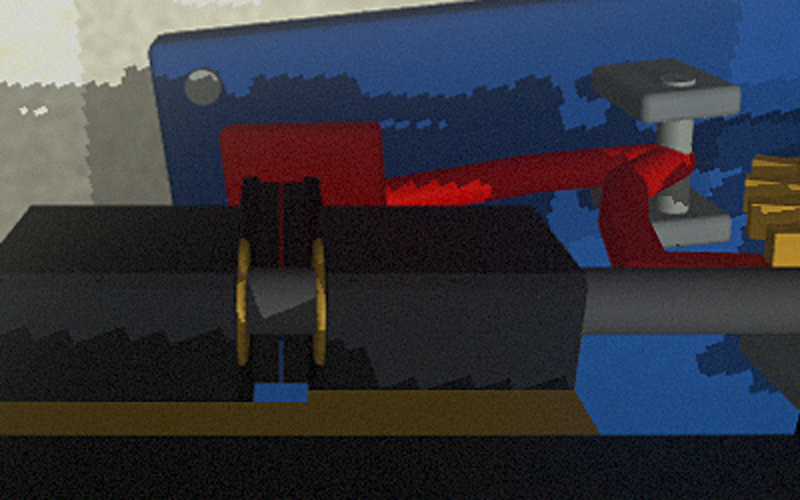

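The pad's far edge, (222,127) to (382,123), is nearly level in the image, so the pawl is at about 0.25 rad with the hook well off the teeth. I'll press to the stop.

Request:
carry_out(commands="0 0 0.001 0 0 0; 0 0 0.002 0 0 0; 0 0 0.003 0 0 0; 0 0 0.003 0 0 0")

```text
time: 8.75
tool_pos: [619.6, 284.8, 44.3]
tcp_rot: [-3.09, 0.567, -0.001]
wrist_force: [0.1, 2.7, 1.2]
grip_width: 0.8
```

Request:
carry_out(commands="0 0 0.001 0 0 0; 0 0 0.002 0 0 0; 0 0 0.002 0 0 0")

```text
time: 9.05
tool_pos: [619.7, 284.9, 43.1]
tcp_rot: [-3.09, 0.566, -0.001]
wrist_force: [0.2, 2.9, 5.1]
grip_width: 0.3
```

Request:
carry_out(commands="0 0 0.001 0 0 0; 0 0 0.002 0 0 0; 0 0 0.002 0 0 0")

```text
time: 9.35
tool_pos: [619.8, 284.9, 42.6]
tcp_rot: [-3.09, 0.565, -0.002]
wrist_force: [-1.7, 2.2, 11.3]
grip_width: 0.6
```

Firm stop felt at about 11 N. Lifting off to verify the pawl with the top and wrist cameras.

Request:
carry_out(commands="0 0 -0.01 0 0 0; 0 0 -0.04 0 0 0; 0 0 -0.08 0 0 0; 0 0 -0.125 0 0 0; 0 0 -0.17 0 0 0; 0 0 -0.215 0 0 0; 0 0 -0.26 0 0 0; 0 0 -0.295 0 0 0; 0 0 -0.31 0 0 0; 0 0 -0.31 0 0 0")

```text
time: 10.35
tool_pos: [619.6, 284.1, 352.6]
tcp_rot: [-3.088, 0.568, -0.003]
wrist_force: [0.3, 0.4, -0.0]
grip_width: 0.9
```

Run:
```python
from h import *
s=status.sense(); print(s['time'],s['tool_pos'],s['wrist_force'])
w=cams.read_camera('wrist'); m=cams.camera_model('wrist')
h=cv2.cvtColor(w,cv2.COLOR_RGB2HSV).astype(int); red=((h[...,0]<8)|(h[...,0]>172))&(h[...,1]>130)&(h[...,2]>50)
def q(th,z0=0):
    P=[]
    for dx,dy in((-20,-22),(20,-22),(20,22),(-20,22)):
        r=np.array([90+dx,34]); c,sn=np.cos(th),np.sin(th); P.append(pt(60+c*r[0]+sn*r[1],42-sn*r[0]+c*r[1],-45+dy))
    return proj('wrist',P,m)
v,u=np.nonzero(big(red)); print('red bbox',u.min(),u.max(),v.min(),v.max())
o=w.copy()
for th,c in((0,(255,255,0)),(.3,(0,255,0))): p=q(th); print(th,p.round().tolist()); cv2.polylines(o,[p.astype(np.int32)],True,c,1)
cx,cy=q(.3).mean(0).astype(int); y0=max(0,min(330,cy-75)); x0=max(0,min(440,cx-60))
a=cv2.resize(w[y0:y0+150,x0:x0+200],(400,300),interpolation=cv2.INTER_CUBIC); b=cv2.resize(o[y0:y0+150,x0:x0+200],(400,300),interpolation=cv2.INTER_CUBIC)
print(x0,y0); cv2.imwrite('pics/w7.png',np.hstack([a,b])[:,:,::-1])
t=H-150*X; t[2]=345; print(t,delta(t))
```

```text
10.35 [619.55206125 284.05267921 352.63111385] [ 0.33254563  0.35303506 -0.0192578 ]
red bbox 309 399 179 212
0 [[346.0, 179.0], [313.0, 183.0], [317.0, 218.0], [349.0, 214.0]]
0.3 [[339.0, 177.0], [310.0, 180.0], [314.0, 213.0], [343.0, 211.0]]
266 120
[495.38959626  -7.59637557 345.        ] [-0.01173774  0.31655164  0.00529377]
```

View pics/w7.png

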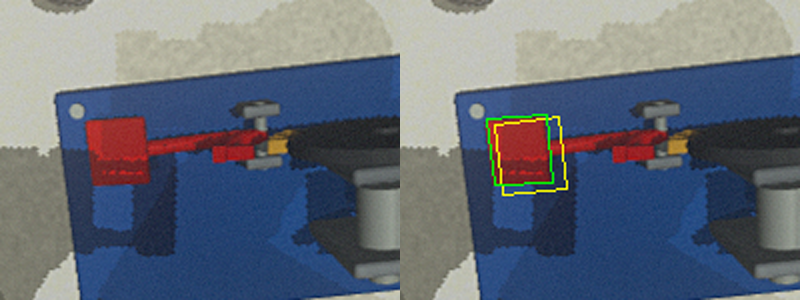

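The pad matches the 0.30 rad overlay (green), not the 0 one, so the pawl is down and staying there. Next I'll move over the grip. It is at about (496,-7), top z≈313; even nominal tips at 330 clear it.

Request:
carry_out(commands="0 0.015 0 0 0 0; -0.002 0.05 0 0 0 0; -0.004 0.095 0 0 0 0; -0.006 0.14 0 0 0 0; -0.008 0.185 0 0 0 0; -0.009 0.23 0 0 0 0; -0.011 0.27 0 0 0 0; -0.012 0.3 0 0 0 0; -0.012 0.317 0 0 0 0; -0.012 0.317 0 0 0 0; -0.012 0.317 0 0 0 0")

```text
time: 11.5
tool_pos: [495.6, -7.2, 349.2]
tcp_rot: [3.089, -0.567, -0.003]
wrist_force: [-0.1, 0.2, 0.2]
grip_width: 0.2
```

Request:
carry_out(commands="0 0 0.005 0 0 0; 0 0 0.01 0 0 0; 0 0 0.014 0 0 0; 0 0 0.014 0 0 0")

```text
time: 11.9
tool_pos: [495.4, -6.9, 335.2]
tcp_rot: [3.089, -0.565, -0.003]
wrist_force: [-0.2, 0.4, 0.0]
grip_width: 0.2
```

Run:
```python
from h import *
s=status.sense(); p=s['tool_pos']; print(s['time'],p,((p-H)@np.c_[X,Y]),s['wrist_force'])
R=cv2.Rodrigues(s['tcp_rot'])[0]
# circle waypoints from theta0 in tool frame (shift relative to first), grip centre
th0=.926; g=lambda t:-250*np.cos(t)*X+np.array([0,0,100+250*np.sin(t)])
for t in np.linspace(th0,0,24): print(round(t,3),(R.T@(g(t)-g(th0))/1000).round(4))
```

```text
11.9 [495.37580212  -6.93343051 335.15663638] [-149.36193906    0.18045686] [-0.20197455  0.43672772  0.04069238]
0.926 [0. 0. 0.]
0.886 [0.0009 0.0079 0.0062]
0.845 [0.0017 0.0155 0.0127]
0.805 [0.0025 0.0228 0.0196]
0.765 [0.0033 0.0299 0.0267]
0.725 [0.004  0.0367 0.0341]
0.684 [0.0047 0.0431 0.0418]
0.644 [0.0054 0.0493 0.0497]
0.604 [0.0061 0.0551 0.0579]
0.564 [0.0067 0.0606 0.0663]
0.523 [0.0072 0.0658 0.0749]
0.483 [0.0078 0.0706 0.0837]
0.443 [0.0083 0.0751 0.0927]
0.403 [0.0087 0.0792 0.1019]
0.362 [0.0092 0.0829 0.1113]
0.322 [0.0095 0.0862 0.1208]
0.282 [0.0099 0.0892 0.1304]
0.242 [0.0102 0.0918 0.1401]
0.201 [0.0104 0.094  0.1499]
0.161 [0.0106 0.0958 0.1598]
0.121 [0.0108 0.0972 0.1698]
0.081 [0.0109 0.0982 0.1798]
0.04 [0.011  0.0987 0.1898]
0.0 [0.0111 0.0989 0.1999]
```

Request:
carry_out(commands="0 0 0.002 0 0 0; 0 0 0.004 0 0 0; 0 0 0.006 0 0 0; 0 0 0.006 0 0 0")

```text
time: 12.3
tool_pos: [495.5, -7.4, 330.1]
tcp_rot: [3.09, -0.567, -0.001]
wrist_force: [-0.2, -0.0, 0.3]
grip_width: 0.2
```

Request:
carry_out(commands="0 0.001 0.002 0 0 0; 0 0.002 0.004 0 0 0; 0 0.003 0.006 0 0 0; 0 0.003 0.006 0 0 0")

```text
time: 12.7
tool_pos: [494.3, -10.4, 324.0]
tcp_rot: [3.09, -0.567, -0.001]
wrist_force: [-0.3, -0.1, -0.1]
grip_width: 0.6
```

Request:
carry_out(commands="0 0.001 0.002 0 0 0; 0 0.002 0.004 0 0 0; 0 0.003 0.006 0 0 0; 0 0.003 0.006 0 0 0")

```text
time: 13.1
tool_pos: [493.2, -13.1, 318.0]
tcp_rot: [3.09, -0.567, -0.001]
wrist_force: [-0.5, -0.2, 0.0]
grip_width: 0.1
```

Request:
carry_out(commands="0 0 0.003 0 0 0; 0 0 0.006 0 0 0; 0 0 0.006 0 0 0")

```text
time: 13.4
tool_pos: [493.2, -13.0, 311.7]
tcp_rot: [3.09, -0.567, -0.002]
wrist_force: [0.8, 0.9, 0.6]
grip_width: 0.3
```

Request:
carry_out(commands="0 0 0.002 0 0 0; 0 0 0.004 0 0 0; 0 0 0.004 0 0 0")

```text
time: 13.7
tool_pos: [493.3, -13.0, 308.0]
tcp_rot: [3.09, -0.567, -0.001]
wrist_force: [-0.1, 0.2, 0.3]
grip_width: 0.7
```

Request:
carry_out(commands="0 0.001 0.002 0 0 0; 0 0.002 0.004 0 0 0; 0 0.002 0.004 0 0 0")

```text
time: 14.0
tool_pos: [492.9, -15.1, 304.8]
tcp_rot: [3.09, -0.567, 0.001]
wrist_force: [-0.6, -0.7, 2.7]
grip_width: 0.9
```

Request:
carry_out(commands="0 0.001 0.002 0 0 0; 0 0.002 0.004 0 0 0; 0 0.002 0.004 0 0 0")

```text
time: 14.3
tool_pos: [492.1, -18.1, 302.0]
tcp_rot: [3.088, -0.566, 0.003]
wrist_force: [-1.8, -4.0, 6.1]
grip_width: 0.2
```

Run:
```python
from h import *
from workcell import silhouettes
s=status.sense(); p=s['tool_pos']; print(s['time'],p,((p-H)@np.c_[X,Y]),s['wrist_force'],s['wrist_torque'])
for n in('scene','top','wrist'):
    im=cams.read_camera(n); cv2.imwrite(f'pics/{n}8.png',im[:,:,::-1])
    for d in silhouettes(n,'press_grip')[:1]: print(n,d['conf'],d['extent'])
    m=cams.camera_model(n)
    for th in(.8,.85,.926): print(th,[proj(n,[H-250*np.cos(th)*X+y*Y+np.array([0,0,100+250*np.sin(th)])],m)[0].round().tolist() for y in(-55,0,55)])
```

```text
14.3 [492.13917551 -18.14564217 302.02338786] [-161.0279535     0.48631511] [-1.83185496 -3.95620569  6.13683232] [-1.04187314  0.54841223  0.00490325]
0.8 [[300.0, 180.0], [316.0, 172.0], [332.0, 165.0]]
0.85 [[301.0, 180.0], [318.0, 172.0], [333.0, 165.0]]
0.926 [[304.0, 180.0], [320.0, 173.0], [336.0, 166.0]]
top 0.66 [292.2, 267.9, 43.6, 14.6]
0.8 [[349.0, 234.0], [342.0, 259.0], [335.0, 284.0]]
0.85 [[345.0, 232.0], [338.0, 257.0], [331.0, 282.0]]
0.926 [[339.0, 229.0], [332.0, 254.0], [324.0, 280.0]]
wrist 0.72 [90.8, 159.5, 240.3, 227.6]
0.8 [[335.0, 175.0], [344.0, 273.0], [353.0, 358.0]]
0.85 [[317.0, 179.0], [329.0, 281.0], [338.0, 368.0]]
0.926 [[286.0, 185.0], [300.0, 293.0], [313.0, 384.0]]
```

Contact with the grip began at TCP z≈306, and the arm is yielding at about 6 N. Next I'll follow the grip's circle down past the teeth, watching the force.

Request:
carry_out(commands="0.0004 0.004 0.003 0 0 0; 0.0008 0.0076 0.0065 0 0 0; 0.0012 0.011 0.01 0 0 0; 0.0016 0.0149 0.0134 0 0 0; 0.002 0.0185 0.017 0 0 0; 0.0024 0.022 0.0205 0 0 0; 0.0024 0.022 0.0205 0 0 0")

```text
time: 15.3
tool_pos: [486.3, -40.6, 281.7]
tcp_rot: [3.086, -0.567, 0.003]
wrist_force: [-1.8, -6.8, 7.6]
grip_width: 0.4
```

Request:
carry_out(commands="0.0004 0.0035 0.0037 0 0 0; 0.0007 0.0068 0.0074 0 0 0; 0.001 0.01 0.011 0 0 0; 0.0014 0.0132 0.0151 0 0 0; 0.0014 0.0132 0.0151 0 0 0")

```text
time: 15.8
tool_pos: [482.8, -54.1, 266.7]
tcp_rot: [3.084, -0.566, 0.002]
wrist_force: [-3.3, -9.4, 7.8]
grip_width: 0.6
```

The lateral force is friction drag from the bar turning under the tips. I'll unload briefly, re-seat 5 mm inboard and continue.

Request:
carry_out(commands="0 0 -0.008 0 0 0; 0 -0.005 -0.008 0 0 0; 0 -0.005 -0.003 0 0 0; 0 -0.004 0.002 0 0 0; 0.0007 0.0012 0.0079 0 0 0; 0.0014 0.007 0.0161 0 0 0; 0.002 0.0125 0.0245 0 0 0; 0.002 0.0125 0.0245 0 0 0")

```text
time: 16.6
tool_pos: [479.7, -63.8, 238.8]
tcp_rot: [3.089, -0.568, -0.004]
wrist_force: [1.0, -0.4, 1.4]
grip_width: 0.3
```

Request:
carry_out(commands="0.0003 0.0028 0.0043 0 0 0; 0.0005 0.0052 0.0086 0 0 0; 0.0008 0.0075 0.013 0 0 0; 0.0011 0.01 0.0174 0 0 0; 0.0013 0.012 0.022 0 0 0; 0.0016 0.0145 0.0264 0 0 0; 0.0016 0.0145 0.0264 0 0 0")

```text
time: 17.3
tool_pos: [476.7, -77.5, 212.9]
tcp_rot: [-3.089, 0.568, 0.001]
wrist_force: [0.9, 0.0, -0.4]
grip_width: 0.4
```

The force vanished, so I need to check whether the tips slipped off the bar.

Run:
```python
from h import *
s=status.sense(); p=s['tool_pos']; print(s['time'],p,((p-H)@np.c_[X,Y]),s['wrist_force'])
ims={}
for n in('scene','top','wrist'):
    im=cams.read_camera(n); cv2.imwrite(f'pics/{n}9.png',im[:,:,::-1]); m=cams.camera_model(n); o=im.copy()
    for th,c in((.926,(255,255,0)),(.7,(0,255,255)),(.44,(0,255,0))):
        q=proj(n,[H-250*np.cos(th)*X+y*Y+np.array([0,0,100+250*np.sin(th)]) for y in(-55,55)],m).round().astype(int); cv2.line(o,tuple(map(int,q[0])),tuple(map(int,q[1])),c,1)
    ims[n]=(im,o)
s=ims['scene']; t=ims['top']; w=ims['wrist']
R=lambda a:cv2.resize(a,(400,300),interpolation=cv2.INTER_CUBIC)
a=np.vstack([np.hstack([R(s[0][140:260,260:420]),R(w[0])]),np.hstack([R(t[1][190:310,240:400]),R(w[1])])])
cv2.imwrite('pics/c9.png',a[:,:,::-1])
```

```text
17.3 [476.71366091 -77.47530805 212.862561  ] [-222.33011482    0.45853624] [ 0.8537711   0.0349965  -0.35191478]
```

View pics/c9.png

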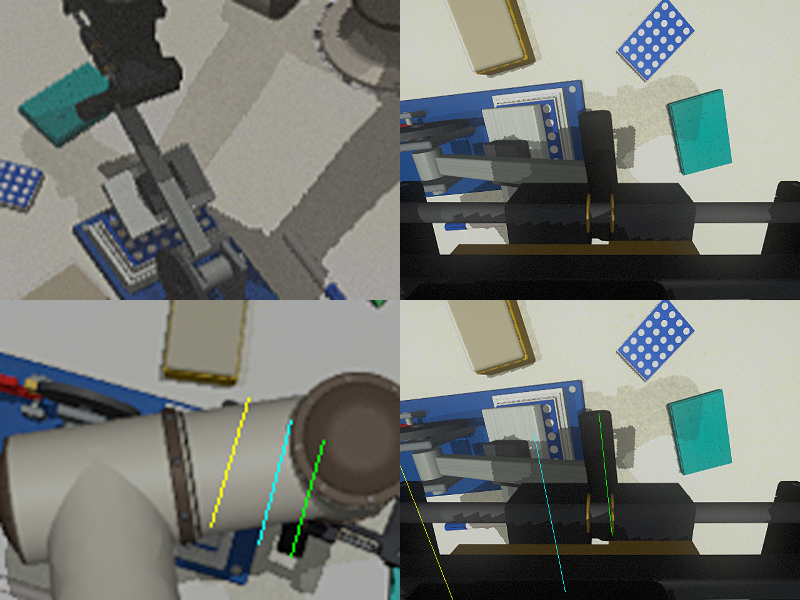

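The wrist view shows the bar directly under the fingertips and on the θ≈0.44 overlay (green), so the arm is following and the plate is still in its nest. Continuing down.

Request:
carry_out(commands="0.0002 0.002 0.0045 0 0 0; 0.0004 0.0041 0.0092 0 0 0; 0.0009 0.0078 0.0186 0 0 0; 0.0012 0.0111 0.0281 0 0 0; 0.0016 0.0141 0.0377 0 0 0; 0.0019 0.0167 0.0474 0 0 0; 0.0021 0.0189 0.0572 0 0 0; 0.0023 0.0207 0.0671 0 0 0; 0.0023 0.0207 0.0671 0 0 0")

```text
time: 18.35
tool_pos: [470.4, -97.6, 144.7]
tcp_rot: [3.09, -0.568, -0.006]
wrist_force: [-0.2, -0.4, 0.9]
grip_width: 0.6
```

Request:
carry_out(commands="0.0001 0.001 0.005 0 0 0; 0.0002 0.0014 0.01 0 0 0; 0.0002 0.002 0.015 0 0 0; 0.0003 0.0025 0.02 0 0 0; 0.0003 0.0025 0.02 0 0 0")

```text
time: 18.85
tool_pos: [470.9, -100.0, 126.0]
tcp_rot: [-3.09, 0.567, 0.001]
wrist_force: [-0.1, 0.3, -0.1]
grip_width: 0.7
```

Request:
carry_out(commands="0 0 0.004 0 0 0; 0 0 0.007 0 0 0; 0 0 0.01 0 0 0; 0 0 0.01 0 0 0")

```text
time: 19.25
tool_pos: [471.0, -100.0, 116.3]
tcp_rot: [-3.09, 0.567, 0.0]
wrist_force: [0.2, -0.2, 0.2]
grip_width: 0.2
```

Request:
carry_out(commands="0 0 0.002 0 0 0; 0 0 0.004 0 0 0; 0 0 0.006 0 0 0; 0 0 0.006 0 0 0")

```text
time: 19.65
tool_pos: [471.0, -100.1, 110.4]
tcp_rot: [-3.09, 0.567, 0.0]
wrist_force: [-0.6, 0.5, -0.4]
grip_width: 0.7
```

Request:
carry_out(commands="0 0 0.001 0 0 0; 0 0 0.002 0 0 0; 0 0 0.002 0 0 0")

```text
time: 19.95
tool_pos: [471.0, -100.1, 108.6]
tcp_rot: [-3.09, 0.567, 0.0]
wrist_force: [1.1, -0.7, 0.1]
grip_width: 0.5
```

Request:
carry_out(commands="0 0 0.001 0 0 0; 0 0 0.002 0 0 0; 0 0 0.002 0 0 0")

```text
time: 20.25
tool_pos: [471.1, -100.2, 107.6]
tcp_rot: [3.09, -0.566, 0.0]
wrist_force: [-2.6, 0.3, 8.1]
grip_width: 0.4
```

Request:
carry_out(commands="0 0 0.001 0 0 0; 0 0 0.002 0 0 0; 0 0 0.002 0 0 0")

```text
time: 20.55
tool_pos: [471.2, -100.2, 107.4]
tcp_rot: [3.09, -0.565, 0.001]
wrist_force: [-6.6, 2.6, 19.0]
grip_width: 0.4
```

Run:
```python
from h import *
s=status.sense(); print(s['tool_pos'],s['wrist_force'])
w=cams.read_camera('wrist'); m=cams.camera_model('wrist'); g=cv2.cvtColor(w,cv2.COLOR_RGB2GRAY)
cv2.imwrite('pics/w10.png',w[:,:,::-1])
for th in(0,.03,.06,.1,.2): print(th,proj('wrist',[H+(-250*np.cos(th)+d)*X-y*Y+np.array([0,0,100+250*np.sin(th)+(0 if d else 0)]) for y,d in((45,0),(45,-13),(45,13),(55,0))],m).round().tolist())
q=proj('wrist',[H-250*X-45*Y+np.array([0,0,100])],m)[0].round().astype(int); print(q); r=g[q[1],max(0,q[0]-60):q[0]+60]; print(r.tolist())
```

```text
[ 471.15106613 -100.19739983  107.38949567] [-6.59903499  2.57630499 19.04503163]
0 [[320.0, 202.0], [347.0, 199.0], [294.0, 205.0], [318.0, 181.0]]
0.03 [[320.0, 205.0], [348.0, 202.0], [293.0, 208.0], [318.0, 183.0]]
0.06 [[319.0, 208.0], [348.0, 205.0], [291.0, 211.0], [317.0, 186.0]]
0.1 [[317.0, 213.0], [348.0, 209.0], [287.0, 216.0], [315.0, 189.0]]
0.2 [[307.0, 228.0], [343.0, 224.0], [270.0, 232.0], [303.0, 200.0]]
[320 202]
[192, 187, 191, 192, 185, 187, 187, 183, 185, 185, 184, 185, 189, 190, 184, 185, 189, 192, 195, 191, 189, 188, 188, 185, 192, 161, 46, 46, 48, 50, 54, 55, 45, 53, 52, 46, 57, 54, 52, 48, 53, 54, 53, 55, 53, 51, 50, 56, 58, 55, 52, 56, 56, 53, 54, 55, 51, 50, 49, 52, 57, 55, 58, 58, 58, 55, 56, 52, 52, 55, 55, 60, 60, 58, 54, 56, 52, 42, 142, 205, 195, 192, 191, 191, 189, 189, 186, 185, 188, 187, 185, 187, 184, 182, 184, 188, 190, 196, 197, 198, 198, 192, 190, 194, 190, 190, 196, 191, 189, 186, 189, 183, 183, 188, 188, 184, 180, 182, 188, 191]
```

Firm stop: 19 N with no further travel, at the height the level arm should have. Lifting straight up and moving the hand clear.

Request:
carry_out(commands="0 0 -0.005 0 0 0; 0 0 -0.02 0 0 0; 0 0 -0.05 0 0 0; 0 0 -0.09 0 0 0; 0 0 -0.13 0 0 0; 0 0 -0.17 0 0 0; 0 0 -0.21 0 0 0; 0 0 -0.24 0 0 0; 0 0 -0.25 0 0 0; 0 0 -0.25 0 0 0")

```text
time: 21.6
tool_pos: [471.6, -99.9, 355.5]
tcp_rot: [-3.089, 0.567, -0.004]
wrist_force: [0.3, -0.8, -0.3]
grip_width: 0.2
```

Request:
carry_out(commands="-0.01 0.01 0 0 0 0; -0.03 0.03 0 0 0 0; -0.05 0.06 0 0 0 0; -0.06 0.1 0 0 0 0; -0.07 0.14 0 0 0 0; -0.08 0.18 0 0 0 0; -0.09 0.22 0 0 0 0; -0.095 0.25 0 0 0 0; -0.095 0.25 0 0 0 0")

```text
time: 22.5
tool_pos: [290.4, -301.5, 352.6]
tcp_rot: [-3.087, 0.575, 0.007]
wrist_force: [0.2, 0.7, 0.1]
grip_width: 0.6
```

Run:
```python
from h import *
from workcell import silhouettes
s=status.sense(); print(s['time'],s['tool_pos'],s['wrist_force'])
for n in('top','scene'):
    im=cams.read_camera(n); cv2.imwrite(f'pics/{n}10.png',im[:,:,::-1]); m=cams.camera_model(n)
    print(n,{k:proj(n,[H-250*np.cos(k)*X+np.array([0,0,100+250*np.sin(k)])],m)[0].round(1).tolist() for k in(0,.03,.06,.1)})
    q=proj(n,[H-250*X+np.array([0,0,100])],m)[0].astype(int); g=im.max(2); r=slice(q[1]-30,q[1]+30),slice(q[0]-22,q[0]+22)
    b=big(g[r]<50); v,u=np.nonzero(b); print('grip',u.mean()+r[1].start,v.mean()+r[0].start,len(u))
    for k in('pawl','jar','marker','tip_box'):
        a=silhouettes(n,k)[:1]; print(k,[(round(d['conf'],2),d['extent']) for d in a])
    a=cv2.imread(f'pics/{n}0.png').astype(int); d=np.abs(a-im[:,:,::-1].astype(int)).max(2)
    for nm,uv in(('jar',(227,172)),('box',(322,200)),('marker',(251,307)),('pad',(221,217))) if n=='top' else (): print(nm,d[uv[1]-15:uv[1]+15,uv[0]-15:uv[0]+15].mean().round(1))
h=cv2.cvtColor(cv2.imread('pics/top10.png'),cv2.COLOR_BGR2HSV).astype(int); red=((h[...,0]<8)|(h[...,0]>172))&(h[...,1]>150)&(h[...,2]>80); red[:,232:]=0;red[:195]=0; v,u=np.nonzero(big(red)); print('pad red now',u.mean(),v.mean(),'pred 0/.3',proj('top',[pt(150,76,-45),pt(156,48,-45)]).tolist())
```

```text
22.5 [ 290.37199867 -301.47956026  352.55164265] [0.21749255 0.66369666 0.09743045]
top {0: [367.7, 275.5], 0.03: [368.0, 275.2], 0.06: [368.2, 275.0], 0.1: [368.3, 274.5]}
grip 366.39493670886077 274.95443037974684 395
pawl [(0.66, [212.9, 211.0, 44.0, 21.1])]
jar [(0.69, [219.5, 160.0, 22.5, 29.9])]
marker [(0.65, [223.9, 293.2, 51.2, 24.1])]
tip_box [(0.95, [304.9, 176.9, 34.7, 51.1])]
jar 4.4
box 4.5
marker 4.8
pad 20.0
scene {0: [303.5, 193.5], 0.03: [303.5, 192.1], 0.06: [303.5, 190.7], 0.1: [303.6, 188.9]}
grip 303.1978021978022 194.3186813186813 182
pawl [(0.61, [342.1, 273.3, 24.8, 35.7])]
jar [(0.53, [231.2, 123.3, 19.2, 38.9])]
marker [(0.77, [372.7, 233.8, 27.6, 32.6])]
tip_box [(0.8, [262.9, 242.9, 39.4, 45.3])]
pad red now 220.99576271186442 218.64406779661016 pred 0/.3 [[221.15962544762814, 217.016167114338], [221.01651770055946, 218.54849383552272]]
```

The grip matches θ≈0 in both cameras, the pad matches fully down, and the bystanders checked are unchanged.

```bash
python3 -c "
from workcell import ticket; print(ticket.job_done())"
```

```text
the job is handed in; nothing more can be done
None
```

The press is closed on the well plate and the job is handed in at about 22.5 s. I pressed the red pawl pad down to its stop, then pushed the black grip down its arc past the teeth to the stop.

**Last checks**
- **Pawl:** the stop was felt at about 11 N. In the top image the pad centre is at (221.0, 218.6), against (221.0, 218.5) predicted for fully down.
- **Arm:** the stop was felt at about 19 N. In the scene image the grip is at (303.2, 194.3), against (303.5, 193.5) predicted for level. The top view agrees to about 1.5 px.
- **Surroundings:** the jar, tip box and marker areas look unchanged from the start. I did not check the reagent bottle, beaker and tube rack, but all moves near them were well above or away from them. The hand is clear, with wrist force near zero.

**What disagreed or was not checked**
- **Tip length:** the shut fingertips made contact about 25 mm later than the stated 22 mm tip length implies. I went by force and image rather than nominal height.
- **Force reading:** the wrist force read near zero over part of the downward push. A wrist picture mid-push showed the bar directly under the tips.
- **Detection:** the scene camera's jar detection was wrong; it picked the reagent bottle.
- **Well plate:** I last saw it in its nest at about 0.44 rad of arm angle. My picture allowance was used up, so I did not view it again after the press closed.

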